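# Clear the seat-stripping bench: spent blades into the blade box, glides into the tin

## Robot

A 6-joint arm with a two-finger parallel gripper is mounted at the origin on the work surface. World frame = base frame: x ahead of the robot, y to its left, z up, the work surface at z = 0. Lengths are in mm, angles in rad, forces in N, time in s.
With the tool pointing down it reaches from about 350 to 975 mm from the base axis. Payload 7.1 kg.
Tool frame: the origin (TCP) lies on the front face of the gripper's body, between the roots of the fingers; the fingertips stand 80 mm ahead of it and the grasp point (between the pads) lies 61 mm ahead of it (env.tips_ahead is the distance from the TCP to the fingertips, in mm); z points along the fingers, y is the line along which they close (so a half turn about z gives the same grasp; the last joint's range is limited). The gripper opens to 88 mm and grips with 3 to 60 N. Pads are 20 mm wide; open, the fingers measure 115 mm over their backs; the gripper's body (75 mm by 178 mm) begins 61 mm behind the grasp point.
Start: joints at [1.293, 0.423, 1.63, -0, 1.089, -0.019], TCP at [159.919, 604.178, 302.675] pointing down, gripper open.
Joint ranges: [-3, 3], [-0.9, 2.11], [0.09, 2.58], [-1.31, 4.45], [0.11, 2.69], [-2.54, 2.54]. Speed limits (rad/s): [2.39, 2.39, 3.01, 3.14, 3.14, 3.14].

## Interface

Orientations are given as a unit quaternion [x, y, z, w].
In Python, from station import env, set_gripper, viewer, workorder gives the robot as it stands. Calls block until the motion is done:
- env.reach(position, orientation): joint-space move of the TCP to a pose.
- env.move_l(position, rot=None, rate=150, f_stop=None): straight line of the TCP; rot=None keeps the orientation; rate is the mean speed in mm/s. With f_stop (N) it stops when the force on the tool has changed by that much, and returns True; else False.
- env.move_joints(angles): joint-space move.
- set_gripper(opening): finger opening in mm; the grip force is fixed at half the most; returns when the fingers have stopped.
- env.hold(seconds).
- env.ik(position, orientation): joint angles nearest the present ones, or None.
- env.read_state(): the state.
- viewer.camera(name): name is "side" or "top" or "wrist"; returns the picture (400x640x3 uint8, blue, green, red); there is no depth.
- viewer.camera_params(name): a dict with "fx", "fy", "cx", "cy" (pixels), "pose" (4x4, takes a point from camera to world coordinates); the wrist camera has in their place "tool_from_camera" (4x4, takes a point from camera to tool coordinates, whose origin is the TCP and whose axes are the flange's). Camera axes: x right, y up, looking along -z (the intrinsics and any distortion apply to the point x, -y, -z); pixel columns grow to the right and rows downward; lengths in mm; the calibration is good to about 2 mm. A picture is of the moment at which its call begins: read the wrist's pose just before it. camera_params takes no time and is no camera call.
A pose or a line that the arm cannot do raises env.IKError and nothing moves.
- workorder.sign_off(): hands the job in; it is judged then, once.
The state is a dict: "time_s": time; "qpos": joint angles; "dq": joint speeds; "tau": joint torques, N m; "tool_pos": TCP position; "orientation": TCP orientation; "force": force on the tool from outside, world axes, zero at the start; "wrist_torque": the same for the moment, N m; "width": finger opening in mm; "grip_force": force on a finger pad.
Only numpy, scipy, OpenCV 4.12 (cv2) and the standard library are available. Lean on these libraries where they do the work, as an engineer would, in place of code of your own. Each camera call takes 0.05 s, during which the arm holds its last target. There are 200 camera calls.

## Task

The chair seats are stripped; clear the bench. Push every spent blade (in its flat sheath) through the slot of the used-blade box so that it drops right in, tip the old glides out of the scoop into the hardware tin and put the tin's lid on properly, with the empty scoop set back down flat on the bench. Leave the other tools and things where they are.

Things in the scene. Friction and masses are not known exactly. Their poses are not given: they have to be found in the camera images.
- blade0: a spent scraper blade clipped in its flat white plastic sheath, a plain slab 80 x 34 x 6 mm, about 45 g, lying flat on the bench; origin at the middle of its underside, x along its 80 mm length, y across its 34 mm width, z up. Either end may go first into the box and either face may be up. Three to five are present
- blade1: a spent scraper blade clipped in its flat white plastic sheath, a plain slab 80 x 34 x 6 mm, about 45 g, lying flat on the bench; origin at the middle of its underside, x along its 80 mm length, y across its 34 mm width, z up. Either end may go first into the box and either face may be up. Three to five are present
- blade2: a spent scraper blade clipped in its flat white plastic sheath, a plain slab 80 x 34 x 6 mm, about 45 g, lying flat on the bench; origin at the middle of its underside, x along its 80 mm length, y across its 34 mm width, z up. Either end may go first into the box and either face may be up. Three to five are present
- blade3: a spent scraper blade clipped in its flat white plastic sheath, a plain slab 80 x 34 x 6 mm, about 45 g, lying flat on the bench; origin at the middle of its underside, x along its 80 mm length, y across its 34 mm width, z up. Either end may go first into the box and either face may be up. Three to five are present
- blade4: a spent scraper blade clipped in its flat white plastic sheath, a plain slab 80 x 34 x 6 mm, about 45 g, lying flat on the bench; origin at the middle of its underside, x along its 80 mm length, y across its 34 mm width, z up. Either end may go first into the box and either face may be up. Three to five are present
- bladebox: used-blade box, grey steel, screwed to the bench: 140 mm deep (its x) x 110 wide (y) x 163 high, walls 3 mm; origin at the middle of its underside. Low upright front at x = -70, 85 mm high; above it a flat face slopes up at 45 degrees to x = 5, z = 160, looking along -x and up, with the slot in it; a flat clear top behind. Hollow, floor at z = 3 mm: a blade let go through the slot drops in
- slot (a point): centre of the slot on the outer side of the blade box's sloping face, at x = -22, z = 133 mm of the box; axes as the box's. The slot is 40 mm wide (along the box's level y) and 11 mm high (up the slope), through a 3 mm wall. A blade goes in square to the face: along the box's +x and down at 45 degrees
- scoop: loose aluminium parts scoop like a flat dustpan, holding the glides: pan 125 mm long (its x) x 85 wide, floor 3 mm thick, side walls 26 high, back wall 30 high at +x, no wall at the lip (-x); a straight level black handle sticks out behind along +x. About 110 g empty; origin at the middle of the pan's underside, z up
- scoop_lip (a point): middle of the scoop's open lip, on the pan floor 3 mm above its underside, 62.5 mm from the scoop's origin along its -x; the pieces slide out over it; axes as the scoop's
- scoop_handle (a point): middle of the scoop's handle, 107.5 mm from the scoop's origin along its +x, 32 mm above its underside; the handle bar is 88 mm long (along x), 18 mm wide (along y) and 16 mm thick (z 24 to 40 mm), free underneath; axes as the scoop's
- glide0: an old chair glide: a plain black disc with a steel cap, 24 mm diameter, 14 mm high, about 16 g, standing in the scoop at the start; origin at the centre of its underside. Three to five are present. It slides down bare metal at a slope of about 25 to 36 degrees
- glide1: an old chair glide: a plain black disc with a steel cap, 24 mm diameter, 14 mm high, about 16 g, standing in the scoop at the start; origin at the centre of its underside. Three to five are present. It slides down bare metal at a slope of about 25 to 36 degrees
- glide2: an old chair glide: a plain black disc with a steel cap, 24 mm diameter, 14 mm high, about 16 g, standing in the scoop at the start; origin at the centre of its underside. Three to five are present. It slides down bare metal at a slope of about 25 to 36 degrees
- glide3: an old chair glide: a plain black disc with a steel cap, 24 mm diameter, 14 mm high, about 16 g, standing in the scoop at the start; origin at the centre of its underside. Three to five are present. It slides down bare metal at a slope of about 25 to 36 degrees
- glide4: an old chair glide: a plain black disc with a steel cap, 24 mm diameter, 14 mm high, about 16 g, standing in the scoop at the start; origin at the centre of its underside. Three to five are present. It slides down bare metal at a slope of about 25 to 36 degrees
- tin: round open steel hardware tin, screwed to the bench, 120 mm outside diameter, 85 mm high, wall 3 mm, floor 3 mm; origin at the centre of its underside, empty at the start
- tin_rim (a point): centre of the tin's mouth, at the height of its rim, 85 mm above the bench
- lid: loose aluminium lid of the tin, right way up on the bench: disc 137 mm across, 3 thick, over a skirt 10 mm deep and 64 mm in inner radius (4 mm of play round the tin); black knob on top, 24 mm diameter, from 13 to 37 mm above the origin; about 100 g. Origin at the centre of the skirt's lower edge, z up; seated on the tin, the origin is 75 mm above the bench
- jar: glass jar 60 mm across, 85 mm high; origin at the centre of its underside. A bystander, to be left alone
- screwdriver: screwdriver with an orange handle, 200 mm long, lying along its own x with the origin about mid-length, about 30 mm high. A bystander, to be left alone
- hammer: hammer with a wooden handle, 270 mm long, lying along its own x with the origin about mid-length, about 35 mm high. A bystander, to be left alone
- sanding_block: cork sanding block 50 x 85 x 24 mm; origin at the middle of its underside. A bystander, to be left alone
- mug: white mug 80 mm across, 90 mm high, handle at its +y; origin at the centre of its underside. A bystander, to be left alone
- drill: battery drill standing on its battery, 75 x 160 mm, 185 mm high; origin at the middle of its underside. A bystander, to be left alone

How it is judged:
By the outcome, as a careful person would: the job done as asked, in the order asked, and still so for the second after the job is handed in, with the robot touching nothing.
Of blade0, blade1, blade2, blade3, blade4 only 3 to 5 are there at a start; the rules pass over those that are not, and their reading is None.
Of glide0, glide1, glide2, glide3, glide4 only 3 to 5 are there at a start; the rules pass over those that are not, and their reading is None.
At some moment in a run one of blade0, blade1, blade2, blade3, blade4, lid may be knocked a few centimetres aside while the robot is not near it.
It also fails if it takes over 210 s, if anything falls off the work surface, if the arm or the gripper's body presses on something with over 40 N, if the wrist force passes 120 N, or if a joint passes its speed limit or range.

## Working session

There is one attempt and no reset: what is moved stays moved. The work goes in short steps, each a Python script; the robot and the scene stay as the last script left them, time stands still between calls to the robot, and variables do not carry over. Pictures are saved under pics/ and viewed, at most 14 in all, crops included, and the job is handed in when it is done.

```bash
ls; mkdir -p pics; python3 - <<'E'
from station import env, viewer
import cv2, numpy as np
np.set_printoptions(precision=3,suppress=True)
for n in ["top","side"]:
    cv2.imwrite(f"pics/{n}0.png",viewer.camera(n)); print(n,viewer.camera_params(n))
print(viewer.camera_params("wrist")); s=env.read_state(); print(s["time_s"],s["orientation"],s["width"])
E
```

```text
pics
top {'fx': 389.16356769069273, 'fy': 389.16356769069273, 'cx': 317.8746187574488, 'cy': 204.65983894218564, 'pose': array([[   0.025,    0.994,   -0.109,  428.58 ],
       [  -1.   ,    0.025,   -0.004,  -69.072],
       [  -0.001,    0.109,    0.994, 1246.948],
       [   0.   ,    0.   ,    0.   ,    1.   ]])}
side {'fx': 381.9009755252274, 'fy': 381.9009755252274, 'cx': 327.11747478106486, 'cy': 200.0024019177476, 'pose': array([[   0.749,    0.506,   -0.427,   87.88 ],
       [  -0.662,    0.577,   -0.478, -589.391],
       [   0.004,    0.641,    0.768,  954.002],
       [   0.   ,    0.   ,    0.   ,    1.   ]])}
{'fx': 320.80825435074735, 'fy': 320.80825435074735, 'cx': 317.6138495436913, 'cy': 200.87977483828593, 'tool_from_camera': array([[  0.   ,   0.963,   0.268,  72.135],
       [  1.   ,  -0.   ,  -0.   ,  -0.697],
       [ -0.   ,   0.268,  -0.963, -83.159],
       [  0.   ,   0.   ,   0.   ,   1.   ]])}
0.1 [ 0.129  0.992 -0.001 -0.   ] 87.99134680224293
```

View pics/top0.png

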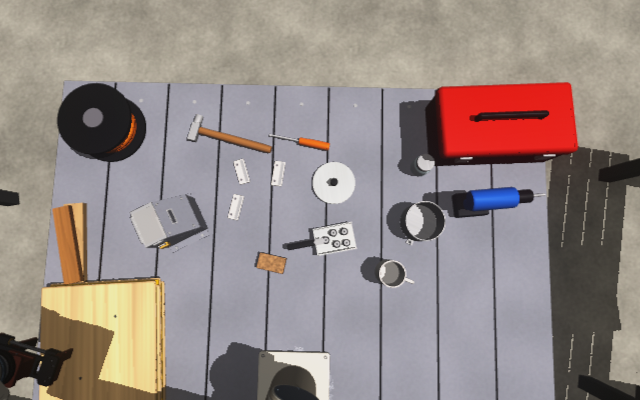

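View pics/side0.png

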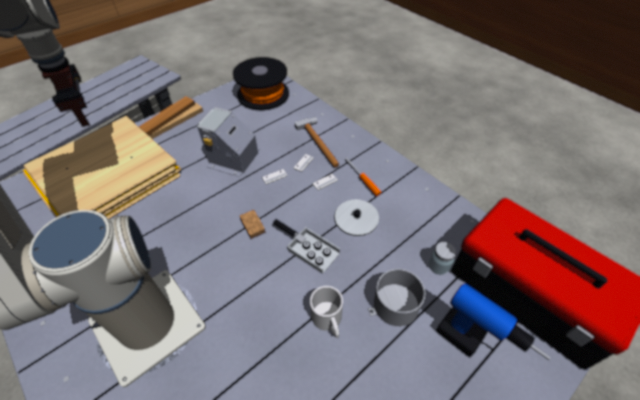

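The top view shows three blades at about (241,171), (278,173) and (235,207), and the box at (170,220) with its slot at (172,215). The scoop is at (333,238) with 5 glides and its handle at (297,244). The lid is at (333,182), the tin at (423,221) and the mug at (392,273). The side view agrees.

```bash
cat > h.py <<'E'
from station import env, set_gripper, viewer, workorder
import cv2, numpy as np
from scipy.spatial.transform import Rotation as R
np.set_printoptions(precision=3,suppress=True)
def campose(n):
    p=viewer.camera_params(n)
    if n!="wrist": return p,p["pose"]
    s=env.read_state(); T=np.eye(4); T[:3,:3]=R.from_quat(s["orientation"]).as_matrix(); T[:3,3]=s["tool_pos"]
    return p,T@p["tool_from_camera"]
def ray(cam,uv):
    p,T=cam; uv=np.asarray(uv,float)
    d=np.stack([(uv[...,0]-p["cx"])/p["fx"],-(uv[...,1]-p["cy"])/p["fy"],-np.ones(uv.shape[:-1])],-1)
    return T[:3,3],d@T[:3,:3].T
def onplane(cam,uv,z):
    o,d=ray(cam,uv); return o+d*((z-o[2])/d[...,2])[...,None]
def tri(c1,u1,c2,u2):
    o1,d1=ray(c1,u1);o2,d2=ray(c2,u2)
    t=np.linalg.lstsq(np.stack([d1,-d2],1),o2-o1,rcond=None)[0]
    return (o1+t[0]*d1+o2+t[1]*d2)/2, np.linalg.norm(o1+t[0]*d1-o2-t[1]*d2)
def down(yaw):  # tool z down, tool y (closing line) at world angle yaw
    y=np.array([np.cos(yaw),np.sin(yaw),0]);z=np.array([0,0,-1.]);return R.from_matrix(np.stack([np.cross(y,z),y,z],1)).as_quat()
def look(name):
    c=campose(name); im=viewer.camera(name); return c,im
def white(im,lo=200): return cv2.inRange(im,(lo,)*3,(255,)*3)
def blades(cam,im,z,lo=200,amin=200,amax=700):
    out=[]
    for c in cv2.findContours(white(im,lo),0,1)[0]:
        if cv2.contourArea(c)<20: continue
        w=onplane(cam,c[:,0,:],z)[:,:2].astype(np.float32)
        r=cv2.minAreaRect(w); pts=cv2.boxPoints(r)
        e=[pts[1]-pts[0],pts[2]-pts[1]]; e=max(e,key=np.linalg.norm)
        out.append((np.array(r[0]),max(r[1]),min(r[1]),np.arctan2(e[1],e[0])%np.pi,c[:,0].mean(0)))
    return out
E
python3 - <<'E'
from h import *
im=cv2.imread("pics/top0.png"); cam=campose("top")
for b in blades(cam,im,6): 
    if 20<b[2] and b[1]<160: print(*b)
cr=cv2.resize(im[150:290,120:360],None,fx=3.2,fy=3.2,interpolation=cv2.INTER_CUBIC); cv2.imwrite("pics/crop.png",cr)
s=cv2.imread("pics/side0.png"); cr2=cv2.resize(s[95:185,190:350],None,fx=5,fy=5,interpolation=cv2.INTER_CUBIC); cv2.imwrite("pics/crop2.png",cr2)
E
```

```text
[ 459.39  -119.698] 125.64733123779297 84.3650131225586 1.7610917 [334.384 238.744]
[ 525.077 -374.292] 92.98504638671875 47.91661071777344 0.00025402577 [414.369 219.369]
[552.357 201.044] 77.75682830810547 32.06800079345703 2.9210522 [235.272 205.16 ]
[ 638.543 -113.108] 134.05142211914062 132.43167114257812 0.015116232 [333.595 182.414]
[665.638  68.33 ] 78.39583587646484 32.12516784667969 3.0234175 [278.727 173.427]
[ 703.695 -409.974] 46.872779846191406 29.36029624938965 1.363306 [425.432 164.027]
[668.281 187.397] 77.96403503417969 32.33796310424805 0.3180548 [241.067 171.   ]
```

View pics/crop.png

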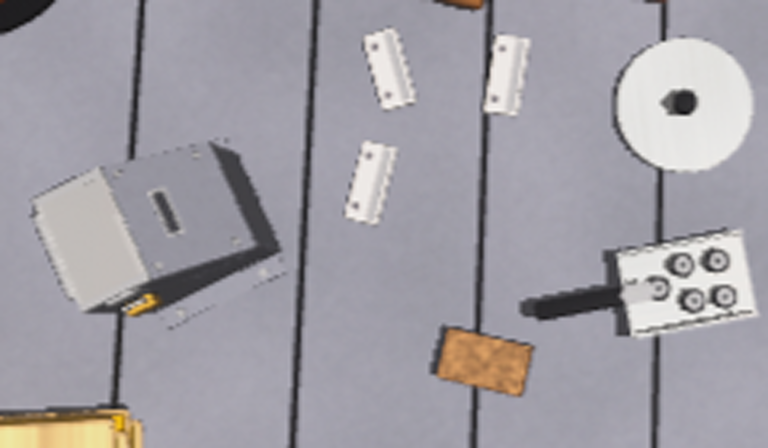

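View pics/crop2.png

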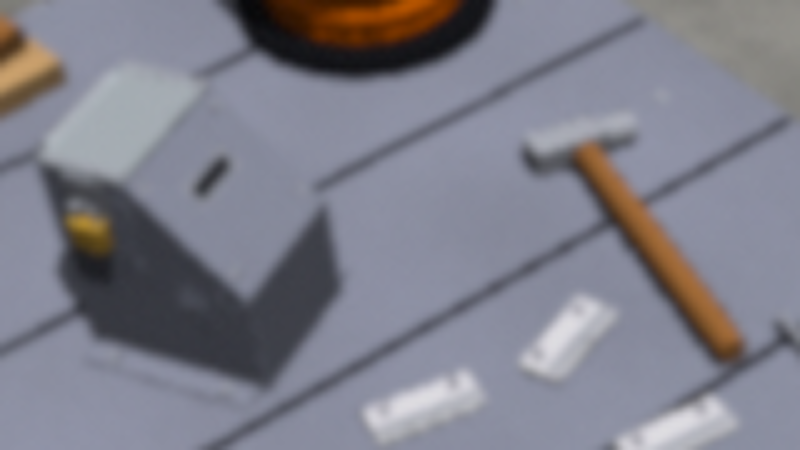

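The crops show the box's flat top at left, so the slope faces right (world -y). The slot is at top px (171.9,215.9) and side px (232.2,130.4), and all 5 glides are in the pan. Next I'll triangulate the slot and check that the insertion poses are reachable.

```bash
python3 - <<'E'
from h import *
t=campose("top");s=campose("side")
slot,e=tri(t,np.array([171.9,215.9]),s,np.array([232.2,130.4])); print("slot",slot,e)
cr=lambda p:np.array(p)/3.2+[120,150]
hi=onplane(t,cr([[100,168],[148,280]]),160.);lo=onplane(t,cr([[222,142],[280,248]]),85.); bk=onplane(t,cr([[35,210],[85,312]]),160.)
for q in(hi,lo,bk): v=q[0]-q[1]; print(q[:,:2].ravel(),np.linalg.norm(v),np.degrees(np.arctan2(v[1],v[0])))
v=hi.mean(0)-lo.mean(0); print("xdir",np.degrees(np.arctan2(v[1],v[0])),np.linalg.norm(v[:2]))
for yaw in np.radians([105,113,120]):
    bx=np.array([np.cos(yaw),np.sin(yaw),0]);Z=np.array([0,0,1.]);u=(bx+Z)/2**.5;d=(bx-Z)/2**.5
    for sg in(1,-1):
        x=sg*d;z=-u;M=np.stack([x,np.cross(z,x),z],1);q=R.from_matrix(M).as_quat()
        print(yaw,sg,[env.ik(slot-d*n+u*77,q) for n in(12,120)])
    # looking along d, camera
    for sg in (1,-1):
        x=sg*u;M=np.stack([x,np.cross(d,x),d],1);print("look",sg,env.ik(slot-d*150,R.from_matrix(M).as_quat()))
E
```

```text
slot [507.805 354.152 130.842] 0.5477218753134053
[542.244 403.535 445.322 354.693] 108.53322555144322 26.74487991216978
[577.586 323.03  479.299 262.808] 115.26930153219405 31.49628548822156
[503.843 457.794 416.297 407.495] 100.96676082154646 29.879309253026662
xdir 111.90544067788602 92.90225898444646
1.8325957145940461 1 [array([ 0.869,  0.76 ,  1.488, -0.626,  1.442,  0.87 ]), array([ 0.776,  0.61 ,  1.571, -0.669,  1.45 ,  0.769])]
1.8325957145940461 -1 [array([ 0.869,  0.76 ,  1.488, -0.626,  1.442, -2.272]), array([ 0.776,  0.61 ,  1.571, -0.669,  1.45 , -2.373])]
look 1 [ 0.143  0.546  1.799  0.894  1.122 -0.663]
look -1 [0.143 0.546 1.799 0.894 1.122 2.479]
1.9722220547535925 1 [array([ 0.891,  0.731,  1.551, -0.693,  1.359,  0.818]), array([ 0.788,  0.589,  1.612, -0.732,  1.369,  0.701])]
1.9722220547535925 -1 [array([ 0.891,  0.731,  1.551, -0.693,  1.359, -2.324]), array([ 0.788,  0.589,  1.612, -0.732,  1.369, -2.44 ])]
look 1 [ 0.154  0.589  1.713  0.818  1.221 -0.694]
look -1 [0.154 0.589 1.713 0.818 1.221 2.447]
2.0943951023931953 1 [array([ 0.906,  0.705,  1.608, -0.753,  1.283,  0.778]), array([ 0.796,  0.569,  1.648, -0.787,  1.293,  0.645])]
2.0943951023931953 -1 [array([ 0.906,  0.705,  1.608, -0.753,  1.283, -2.364]), array([ 0.796,  0.569,  1.648, -0.787,  1.293, -2.497])]
look 1 [ 0.169  0.626  1.638  0.758  1.305 -0.726]
look -1 [0.169 0.626 1.638 0.758 1.305 2.415]
```

```bash
cat >> h.py <<'E'
def slotmask(im): return cv2.inRange(cv2.cvtColor(im,cv2.COLOR_BGR2GRAY),0,70)
E
python3 - <<'E'
from h import *
slot=np.array([507.8,354.2,130.8]);yaw=np.radians(118)
bx=np.array([np.cos(yaw),np.sin(yaw),0]);Z=np.array([0,0,1.]);u=(bx+Z)/2**.5;d=(bx-Z)/2**.5
M=np.stack([u,np.cross(d,u),d],1)
q=down(yaw-np.pi/2); x=R.from_quat(q).as_matrix()[:,0]; print(x)
P=slot+[0,0,270]
env.reach(P,q); c,im=look("wrist"); cv2.imwrite("pics/w1.png",im); np.save("w1.npy",c[1])
env.reach(slot-d*190,R.from_matrix(M).as_quat()); c2,im2=look("wrist"); cv2.imwrite("pics/w2.png",im2); np.save("w2.npy",c2[1])
s=env.read_state();print(s["time_s"])
cv2.imwrite("pics/w12.png",cv2.resize(np.vstack([im,im2]),None,fx=.75,fy=.75))
E
```

```text
[-0.469  0.883  0.   ]
2.6
```

View pics/w12.png

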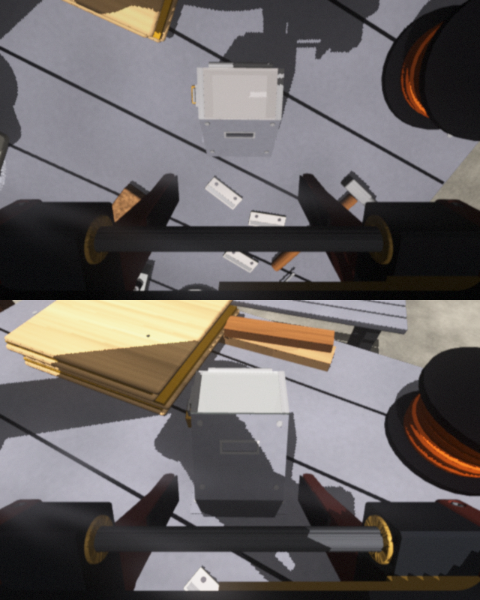

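The slot is at about (319,180) in wrist view 1 and (319,196) in view 2, where it's in shadow. I'll extract its contour locally.

```bash
python3 - <<'E'
from h import *
p=viewer.camera_params("wrist"); res=[]
for k,(cx,cy) in((1,(319,180)),(2,(319,196))):
    im=cv2.cvtColor(cv2.imread(f"pics/w{k}.png"),6); T=np.load(f"w{k}.npy")
    w=im[cy-14:cy+15,cx-34:cx+35]; th,m=cv2.threshold(w,0,255,cv2.THRESH_BINARY_INV+cv2.THRESH_OTSU)
    print(k,th); 
    for c in cv2.findContours(m,0,1)[0]:
        if cv2.contourArea(c)<60: continue
        r=cv2.minAreaRect(c); o=np.array([cx-34,cy-14]); print(np.array(r[0])+o,r[1:],cv2.contourArea(c))
        res.append((k,(p,T),np.array(r[0])+o,cv2.boxPoints(r)+o))
    cv2.imwrite(f"pics/s{k}.png",cv2.resize(w,None,fx=6,fy=6))
a=cv2.imread("pics/s1.png");b=cv2.imread("pics/s2.png");cv2.imwrite("pics/s12.png",np.vstack([a,b]))
E
```

```text
1 108.0
[319. 180.] ((4.0, 34.0), 90.0) 103.0
2 120.0
[319. 196.] ((28.0, 68.0), 90.0) 1698.0
```

View pics/s12.png

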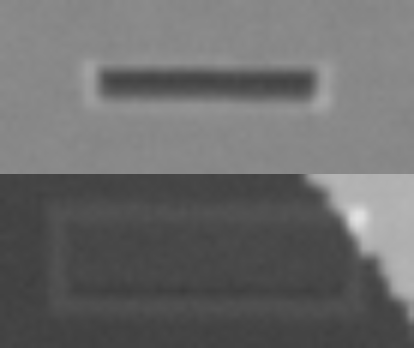

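```bash
python3 - <<'E'
from h import *
p=viewer.camera_params("wrist")
c1=(p,np.load("w1.npy"));c2=(p,np.load("w2.npy"))
print(tri(c1,np.array([319.2,179.5]),c2,np.array([319.4,195.4])))
rs=[ray(c1,np.array([319.2,179.5])),ray(c2,np.array([319.4,195.4])),ray(campose("top"),np.array([171.9,215.9])),ray(campose("side"),np.array([232.2,130.4]))]
A=0;b=0
for o,d in rs:
    d=d/np.linalg.norm(d);N=np.eye(3)-np.outer(d,d);A=A+N;b=b+N@o
P=np.linalg.solve(A,b);print(P)
o,d=rs[0];print("z133",o+d*(133-o[2])/d[2]); o,d=rs[1];print("z133",o+d*(133-o[2])/d[2])
im=cv2.cvtColor(cv2.imread("pics/w1.png"),6)
# slope edge yaw: lines near box top front edge in view 1
l=cv2.createLineSegmentDetector().detect(im[80:215,245:390])[0][:,0]
for q in l:
    L=np.hypot(q[2]-q[0],q[3]-q[1])
    if L>35: print((q+[245,80,245,80]).round(1),np.degrees(np.arctan2(q[3]-q[1],q[2]-q[0])).round(2))
E
```

```text
(array([509.3  , 355.593, 134.627]), np.float64(0.15395070520409948))
[508.543 355.307 130.861]
z133 [509.399 355.264 133.   ]
z133 [508.929 356.476 133.   ]
[374.2 158.1 377.6 113. ] -85.66
[370.6  90.4 311.9  90. ] -179.63
[264.4 158.8 371.9 159.7] 0.48
```

```bash
cat >> h.py <<'E'
SLOT=np.array([509.2,355.8,133.]);BY=np.radians(117.55);BX=np.array([np.cos(BY),np.sin(BY),0]);UP=np.array([0,0,1.])
U=(BX+UP)/2**.5;D=(BX-UP)/2**.5
QI=R.from_matrix(np.stack([D,np.cross(-U,D),-U],1)).as_quat()
def downx(ang): return down(ang-np.pi/2)   # tool x at world angle ang
def bestx(pos,th):
    c=[]
    for a in(th,th+np.pi):
        j=env.ik(pos,downx(a))
        if j is not None: c.append((abs(j[5]),a))
    return min(c)[1]
def pick_blade(xy,th):
    xy=np.array(xy,float); P=np.array([*xy,280.]); a=bestx(P,th); set_gripper(56)
    env.reach(P,downx(a)); c,im=look("wrist")
    g=[b for b in blades(c,im,6,185) if 70<b[1]<90 and 28<b[2]<40 and np.hypot(*(b[0]-xy))<60]
    cv2.imwrite("pics/b_%d.png"%(xy[0]*1000+xy[1]),im)
    if not g: print("no blade seen"); return False
    b=min(g,key=lambda b:np.hypot(*(b[0]-xy))); print("blade",*b)
    th=b[3]; a=th if np.cos(th-a)>0 else th+np.pi
    q=downx(a); gp=b[0]-29.5*np.array([np.cos(a),np.sin(a)])
    env.reach([*gp,180.],q); 
    if env.move_l([*gp,81.5],rate=120,f_stop=8): print("touch",env.read_state()["tool_pos"])
    set_gripper(30); s=env.read_state(); print("w",s["width"],s["grip_force"],s["tool_pos"])
    env.move_l([*gp,230.],rate=200); print("after lift w",env.read_state()["width"])
    return True
def to_slot(n,du=0,dy=0): return SLOT-D*n+U*(78.5+du)+dy*np.cross(UP,BX)
E
python3 - <<'E'
from h import *
print(pick_blade([552,201],2.92)); 
env.reach(to_slot(160),QI); env.move_l(to_slot(95)); c,im=look("wrist"); cv2.imwrite("pics/i1.png",im); cv2.imwrite("pics/s_i1.png",viewer.camera("side")[60:220,150:350]); print(env.read_state()["time_s"])
E
```

```text
blade [552.885 200.797] 80.80118560791016 34.387821197509766 2.9306366 [318.031 178.113]
w 33.90488940821967 29.974882006645203 [581.934 194.68   81.859]
after lift w 33.39464795057963
True
9.075
```

View pics/i1.png

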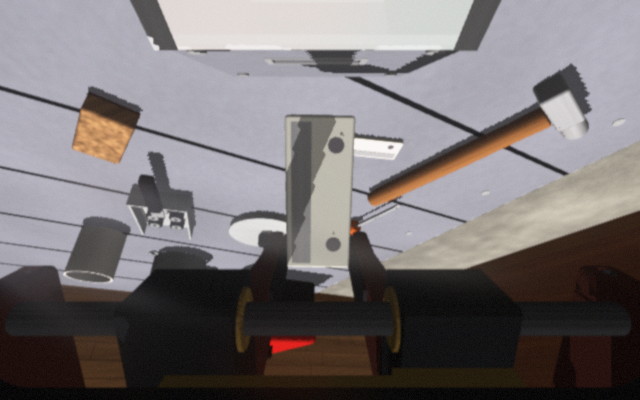

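The blade is held squarely: its front edge spans about (287–355,117) and lines up with the slot at (318,62). I'll insert it.

```bash
cat >> h.py <<'E'
def insert(du=0,dy=0):
    for a in [(du,dy),(du+1.8,dy),(du-1.8,dy),(du,dy+1.8),(du,dy-1.8)]:
        env.move_l(to_slot(80,*a),QI,rate=60)
        hit=env.move_l(to_slot(14,*a),rate=60,f_stop=8); s=env.read_state()
        n=(SLOT-s["tool_pos"])@D; print("insert",a,hit,"n",round(n,1),"F",s["force"])
        if n<25: break
    else: return False
    set_gripper(60); env.hold(.5); return True
def seen_slot(): # retreat and look
    env.move_l(to_slot(100),rate=200); return look("wrist")
E
python3 - <<'E'
from h import *
print(insert()); c,im=seen_slot(); cv2.imwrite("pics/a1.png",im); print(env.read_state()["time_s"],env.read_state()["force"])
E
```

```text
insert (0, 0) False n 14.3 F [ 0.263 -0.079 -0.797]
True
12.4667 [ 0.347 -0.507  0.163]
```

View pics/a1.png

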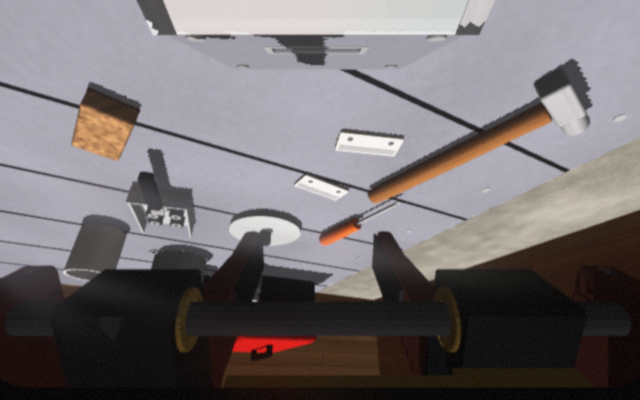

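The slot at (318,50) is clear and the blade has dropped in. Two blades remain on the bench, so I'll do both and then look.

```bash
python3 - <<'E'
from h import *
for i,(xy,th) in enumerate([([668.3,187.4],.318),([665.6,68.3],3.023)]):
    if not pick_blade(xy,th): break
    env.reach(to_slot(160),QI); env.move_l(to_slot(95))
    if not insert(): break
    c,im=seen_slot(); cv2.imwrite(f"pics/a{i+2}.png",im); print(env.read_state()["time_s"])
ims=cv2.imread("pics/a2.png")[:120],cv2.imread("pics/a3.png")[:120]
env.reach([480,250,300],downx(np.pi/2)); cv2.imwrite("pics/t2.png",viewer.camera("top"))
cv2.imwrite("pics/v.png",np.vstack([*ims,cv2.imread("pics/t2.png")[60:330]]))
E
```

```text
blade [668.86  187.759] 80.85379028320312 33.81807327270508 0.3305689 [316.29  176.886]
touch [640.237 177.883  80.393]
w 33.55059381016901 30.799534488469362 [640.475 177.925  80.42 ]
after lift w 33.44573824624564
insert (0, 0) False n 14.4 F [-0.274  0.065  0.276]
21.1917
blade [666.062  68.322] 79.53203582763672 34.1621208190918 3.023392 [318.062 177.151]
touch [694.281  64.767  80.415]
w 33.26990490957267 30.881370983552188 [694.56   64.872  80.429]
after lift w 33.724080248729365
insert (0, 0) False n 14.4 F [-0.797  0.04  -1.04 ]
31.75
```

View pics/v.png

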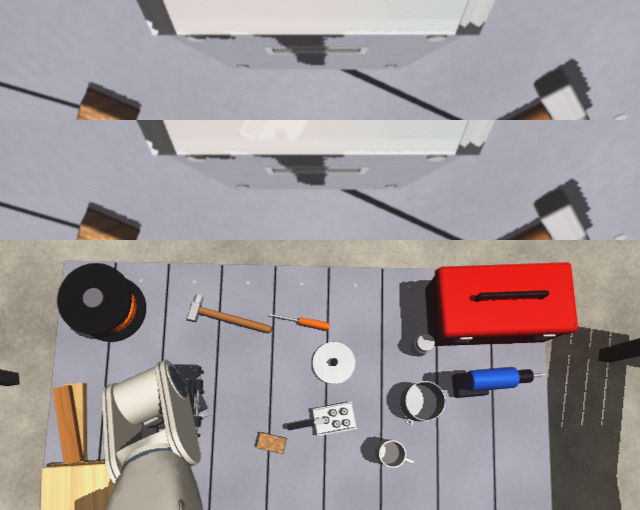

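All three blades are in, the slot is clear, and everything else is where it was. Now I'll take close looks at the scoop, tin and lid, and check the tilt poses for reach.

```bash
cat >> h.py <<'E'
def scoop_pose(lip,phi,t,gx,gz,sg):
    """TCP pose holding scoop (grip at scoop x=gx, z=gz) with lip at 'lip', scoop +x azimuth phi, lip-down tilt t"""
    h=np.array([np.cos(phi),np.sin(phi),0]); xs=np.cos(t)*h+np.sin(t)*UP; zs=np.cos(t)*UP-np.sin(t)*h
    x=sg*xs; z=-zs; q=R.from_matrix(np.stack([x,np.cross(z,x),z],1)).as_quat()
    return np.array(lip)+xs*(62.5+gx)+zs*(gz-3+61), q
E
python3 - <<'E'
from h import *
T=np.array([525,-375,88.])
t=campose("top"); print("tin",onplane(t,np.array([423.,221]),85.),"mug",onplane(t,np.array([391.,273]),90.),"jar",onplane(t,np.array([424.,162]),85.),"drill",onplane(t,np.array([470.,203]),60.))
for ph in (70,85,101,115,130):
  for sg in(1,-1):
    h=np.array([np.cos(np.radians(ph)),np.sin(np.radians(ph)),0]); print(ph,sg,[None if j is None else j[3:].round(2) for j in (env.ik(*scoop_pose(T+22*h,np.radians(ph),np.radians(a),82,32,sg)) for a in(0,30,55,62))])
out=[]
for nm,P in(("scoop",[459,-105,330]),("lid",[638,-113,330]),("tin",[520,-370,400])):
    env.reach(P,downx(np.radians(101-180))); c,im=look("wrist"); cv2.imwrite(f"pics/{nm}.png",im); np.save(nm+".npy",c[1]); out.append(im)
print(env.read_state()["time_s"])
cv2.imwrite("pics/slt.png",cv2.resize(np.vstack([o[60:260] for o in out]),None,fx=1,fy=1))
E
```

```text
tin [ 514.94  -380.232   85.   ] mug [ 359.373 -284.42    90.   ] jar [ 694.68 -384.03   85.  ] drill [ 575.769 -531.313   60.   ]
70 1 [array([-0.  ,  0.85, -0.03]), array([ 0.54,  1.17, -0.58]), array([ 0.8 ,  1.54, -0.8 ]), array([ 0.86,  1.65, -0.83])]
70 -1 [None, None, array([0.8 , 1.54, 2.35]), array([0.86, 1.65, 2.31])]
85 1 [array([-0.  ,  0.81, -0.3 ]), array([ 0.46,  1.27, -0.78]), array([ 0.66,  1.7 , -0.9 ]), array([ 0.71,  1.81, -0.91])]
85 -1 [None, array([0.46, 1.27, 2.36]), array([0.66, 1.7 , 2.24]), array([0.71, 1.81, 2.23])]
101 1 [array([-0.  ,  0.76, -0.62]), array([ 0.35,  1.36, -0.99]), array([ 0.5 ,  1.84, -1.05]), array([ 0.55,  1.97, -1.04])]
101 -1 [array([-0.  ,  0.76,  2.52]), array([0.35, 1.36, 2.15]), array([0.5 , 1.84, 2.09]), array([0.55, 1.97, 2.1 ])]
115 1 [array([-0.  ,  0.73, -0.92]), array([ 0.24,  1.42, -1.18]), array([ 0.35,  1.94, -1.2 ]), array([ 0.39,  2.07, -1.19])]
115 -1 [array([-0.  ,  0.73,  2.22]), array([0.24, 1.42, 1.96]), array([0.35, 1.94, 1.94]), array([0.39, 2.07, 1.95])]
130 1 [array([-0.  ,  0.71, -1.26]), array([ 0.11,  1.46, -1.38]), array([ 0.17,  2.  , -1.39]), array([ 0.19,  2.15, -1.38])]
130 -1 [array([-0.  ,  0.71,  1.88]), array([0.11, 1.46, 1.76]), array([0.17, 2.  , 1.75]), array([0.19, 2.15, 1.76])]Traceback (most recent call last):
  File "<stdin>", line 9, in <module>
station.IKError: the arm cannot take that pose within its joint ranges
```

```bash
python3 - <<'E'
from h import *
out=[]
for nm,P in(("lid",[638,-113,330]),("tin",[515,-380,380]),("scoop",[459,-105,330])):
    env.reach(P,downx(np.radians(101))); c,im=look("wrist"); cv2.imwrite(f"pics/{nm}.png",im); np.save(nm+".npy",c[1]); out.append(im)
print(env.read_state()["time_s"])
cv2.imwrite("pics/slt.png",np.vstack([o[80:280,60:580] for o in out]))
E
```

```text
36.425
```

View pics/slt.png

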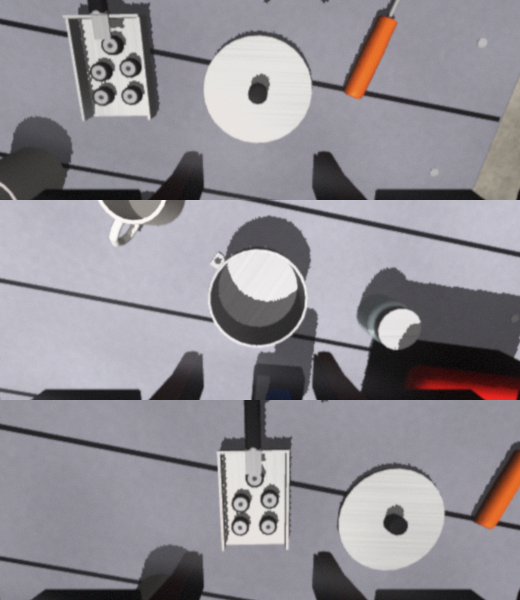

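In the full-frame pixels:
- **Lid:** centre at about (317.5,169), knob top at (318,173).
- **Tin:** rim centre at about (318,177.5).
- **Scoop:** lip midpoint at about (315.5,229.5), back-wall top at (314.5,131). All five glides are in the pan.

```bash
python3 - <<'E'
from h import *
p=viewer.camera_params("wrist"); C=lambda n:(p,np.load(n+".npy"))
print("lid",onplane(C("lid"),np.array([317.5,169]),13.),"knob",onplane(C("lid"),np.array([318.,173]),37.))
im=cv2.imread("pics/tin.png"); m=white(im,185)
e=onplane(C("tin"),np.array([[269,177.5],[367,177.5],[318,129],[318,226]]),85.); print("tin",onplane(C("tin"),np.array([318.,177.5]),85.),np.linalg.norm(e[0]-e[1]),np.linalg.norm(e[2]-e[3]))
lip=onplane(C("scoop"),np.array([315.5,229.5]),3.);bk=onplane(C("scoop"),np.array([314.5,131.]),30.);print(lip,bk,np.linalg.norm((bk-lip)[:2]),np.degrees(np.arctan2(*(bk-lip)[[1,0]])))
im=cv2.imread("pics/scoop.png"); g=cv2.cvtColor(im,6)
for r in(85,95,105,115): 
    d=np.where(g[r,290:340]<60)[0]+290; 
    if len(d): print(r,d[0],d[-1],onplane(C("scoop"),np.array([(d[0]+d[-1])/2,r]),40.))
E
```

```text
lid [ 638.033 -108.842   13.   ] knob [ 638.739 -109.359   37.   ]
tin [ 517.643 -382.245   85.   ] 117.43501743754533 118.42539269781382
[ 474.298 -187.02     3.   ] [448.095 -56.739  30.   ] 132.8903350815647 101.37214319817195
85 305 321 [437.117  -7.917  40.   ]
95 305 323 [440.159 -17.962  40.   ]
105 305 323 [442.155 -28.382  40.   ]
115 306 321 [443.631 -39.078  40.   ]
```

```bash
cat >> h.py <<'E'
PH=np.radians(101.5);HH=np.array([np.cos(PH),np.sin(PH),0]);SC=np.array([460.5,-121.,0]);GX=85;TIN=np.array([517.6,-382.2,0])
def sp(lip,t): return scoop_pose(lip,PH,np.radians(t),GX,32,1)
LIP0=SC-62.5*HH+3*UP
E
python3 - <<'E'
from h import *
P,q=sp(LIP0,0); print(P)
set_gripper(50); env.reach(P+[0,0,100],q); print("touch",env.move_l(P,rate=100,f_stop=8))
f0=env.read_state()["force"]; set_gripper(10); s=env.read_state(); print(s["width"],s["grip_force"],s["tool_pos"])
env.move_l(P+[0,0,15],rate=40); env.hold(.3); s=env.read_state(); print("F",s["force"]-f0,s["wrist_torque"],s["width"])
env.move_l(P+[0,0,150],rate=120)
lip=TIN+22*HH+150*UP; env.move_l(*sp(lip,0),rate=150)
lip[2]=118; env.move_l(*sp(lip,0),rate=80)
print(env.read_state()["time_s"])
a=viewer.camera("side")[180:380,230:480];b=viewer.camera("top")[150:320,260:500]
cv2.imwrite("pics/pre.png",np.hstack([cv2.resize(a,(500,400)),cv2.resize(b,(300,212)).copy() if 0 else cv2.copyMakeBorder(cv2.resize(b,(300,212)),0,188,0,0,0)]))
E
```

```text
[443.554 -37.706  93.   ]
touch False
17.45181528866731 29.945557415485382 [443.446 -37.703  93.112]
F [ 0.606  0.086 -1.217] [0.049 0.043 0.001] 17.920976994384585
43.25
```

View pics/pre.png

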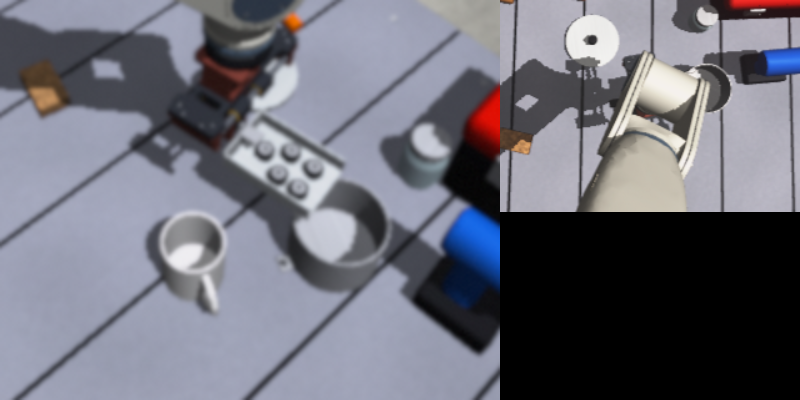

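The scoop is held level with all five glides in it, and its lip is over the tin mouth at about (315,205). Tilting slowly now.

```bash
python3 - <<'E'
from h import *
lip=TIN+22*HH
for t,z in((8,112),(16,105),(22,98),(26,93),(30,92),(34,92),(38,92),(43,92),(48,92),(54,92)):
    l=lip.copy();l[2]=z; 
    if env.move_l(*sp(l,t),rate=60,f_stop=15): print("stop",t,env.read_state()["force"])
    if t>25: env.hold(.25)
env.hold(.6); s=env.read_state(); print(s["time_s"],s["force"],s["width"])
a=viewer.camera("side")[180:380,230:480]; cv2.imwrite("pics/tilt.png",cv2.resize(a,(625,500)))
E
```

```text
49.65 [-0.41   0.292 -1.525] 17.484713250520862
```

View pics/tilt.png

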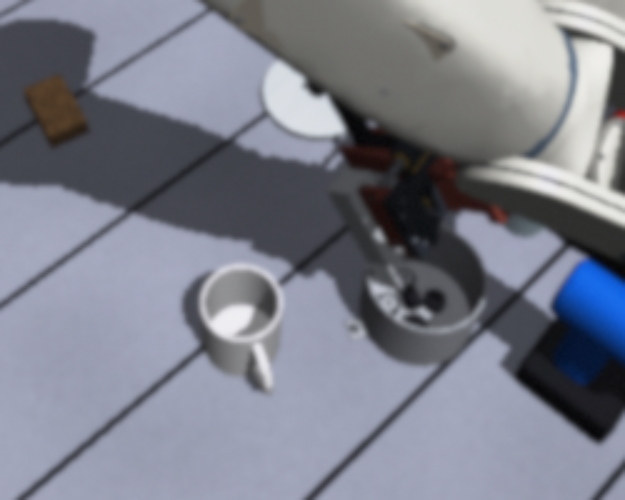

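The glides show in the tin at about (420,295). I'll tilt a little more to be sure, then level the scoop, set it back where it was, and look at the tin, scoop and lid.

```bash
python3 - <<'E'
from h import *
lip=TIN+22*HH
for t,z in((61,94),(54,96),(40,105),(25,115),(10,125),(0,150)):
    l=lip.copy();l[2]=z; env.move_l(*sp(l,t),rate=100)
    if t==61: env.hold(.7)
P,q=sp(LIP0,0)
env.move_l(P+[0,0,150],q,rate=180); env.move_l(P+[0,0,25],rate=120)
print("touch",env.move_l(P+[0,0,-1],rate=25,f_stop=5),env.read_state()["tool_pos"])
set_gripper(45); env.hold(.3); env.move_l(P+[0,0,130],rate=120)
out=[]
for nm,Q in(("scoop2",[459,-105,330]),("tin2",[515,-380,380]),("lid2",[638,-109,330])):
    env.reach(Q,downx(np.radians(101))); c,im=look("wrist"); cv2.imwrite(f"pics/{nm}.png",im); np.save(nm+".npy",c[1]); out.append(im)
print(env.read_state()["time_s"])
cv2.imwrite("pics/slt2.png",np.vstack([o[80:280,60:580] for o in out]))
E
```

```text
touch True [443.38  -37.673  92.994]
61.5417
```

View pics/slt2.png

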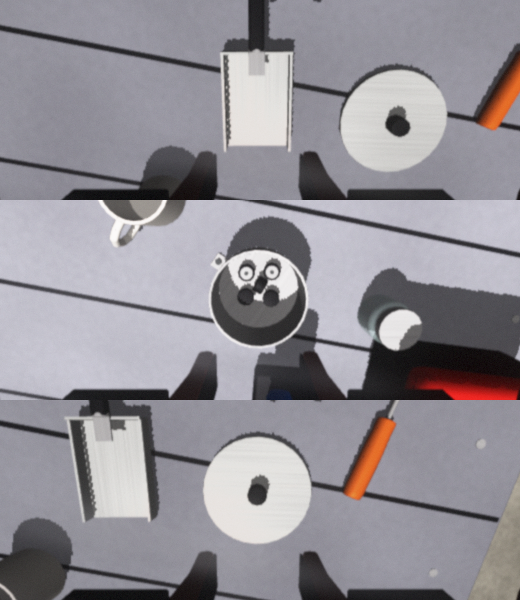

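All five glides are in the tin, at about (260,285) in the crop. The scoop is empty and flat at (257,100), and the lid hasn't moved. Next is the lid.

```bash
python3 - <<'E'
from h import *
p=viewer.camera_params("wrist"); cam=(p,np.load("lid2.npy")); im=cv2.imread("pics/lid2.png")
c=max([c for c in cv2.findContours(white(im,195),0,1)[0] if abs(c[:,0].mean(0)-[318,169]).max()<25],key=cv2.contourArea)
w=onplane(cam,c[:,0],13.)[:,:2].astype(np.float32); (x,y),r=cv2.minEnclosingCircle(w); print("lid",x,y,r)
ct=(p,np.load("tin2.npy")); it=cv2.imread("pics/tin2.png")
c=max([c for c in cv2.findContours(white(it,200),0,1)[0] if abs(c[:,0].mean(0)-[318,177]).max()<40],key=cv2.contourArea)
w=onplane(ct,c[:,0],85.)[:,:2].astype(np.float32); print("tin",cv2.minEnclosingCircle(w))
L=np.array([(x+638.7)/2,(y-109.4)/2,95.]); q=downx(np.radians(101)); set_gripper(60)
env.reach(L+[0,0,80],q); print("touch",env.move_l(L,rate=100,f_stop=6),env.read_state()["tool_pos"])
set_gripper(15); s=env.read_state(); print(s["width"],s["tool_pos"]); env.move_l(L+[0,0,150],rate=120)
c,im=look("wrist"); s=env.read_state(); print(s["force"],s["width"],s["time_s"])
E
```

```text
lid 638.2947998046875 -112.01419830322266 67.895263671875
tin ((511.2973937988281, -383.2034912109375), 66.397216796875)
touch True [ 637.459 -110.522   93.455]
23.724977926479482 [ 637.455 -110.615   93.361]
[-0.624  0.33  -0.693] 23.415791283515144 65.625
```

```bash
python3 - <<'E'
from h import *
from scipy.optimize import least_squares
p=viewer.camera_params("wrist")
def fit(nm,z,c0,r0,lo):
    im=cv2.imread(f"pics/{nm}.png"); w=np.vstack([onplane((p,np.load(nm+".npy")),c[:,0],z)[:,:2] for c in cv2.findContours(white(im,lo),0,1)[0]])
    w=w[abs(np.hypot(*(w-c0).T)-r0)<5]
    s=least_squares(lambda v:np.hypot(*(w-v[:2]).T)-v[2],[*c0,r0],loss="soft_l1",f_scale=.7); print(nm,lo,s.x,len(w))
for lo in(185,195,205):
    fit("tin2",85.,[517.6,-382.2],60,lo); fit("tin",85.,[517.6,-382.2],60,lo); fit("lid2",13.,[638.2,-110.5],68,lo); fit("lid",13.,[638.2,-110.5],68,lo)
im=cv2.imread("pics/lid2.png"); m=cv2.inRange(im,(0,0,0),(70,70,70))
E
```

```text
tin2 185 [ 516.847 -384.533   60.132] 64
tin 185 [ 516.9   -384.836   59.772] 62
lid2 185 [ 638.296 -112.099   67.459] 301
lid 185 [ 638.315 -112.051   67.494] 302
tin2 195 [ 517.477 -386.253   59.988] 290
tin 195 [ 517.123 -386.26    59.743] 285
lid2 195 [ 638.293 -111.986   67.131] 300
lid 195 [ 638.246 -112.073   67.151] 300
tin2 205 [ 517.247 -385.556   58.793] 481
tin 205 [ 517.279 -385.539   58.815] 461
lid2 205 [ 638.234 -111.866   66.723] 299
lid 205 [ 638.224 -111.864   66.772] 299
```

```bash
python3 - <<'E'
from h import *
q=downx(np.radians(101)); T=np.array([516.4,-384.1,0])
env.move_l([*T[:2],240],q,rate=180)
for dx,dy in((0,0),(0,2.5),(0,-2.5),(2.5,0),(-2.5,0),(0,5)):
    Q=T+[dx,dy,0]; env.move_l([*Q[:2],188],rate=120); z0=env.read_state()["force"]
    hit=env.move_l([*Q[:2],168],rate=30,f_stop=5); s=env.read_state(); print((dx,dy),hit,s["tool_pos"],s["force"]-z0)
    if s["tool_pos"][2]<171.5: break
print(s["time_s"],s["width"])
E
```

```text
(0, 0) True [ 516.179 -383.951  168.36 ] [0.284 0.27  4.497]
68.6583 23.088955790910852
```

The lid stopped at TCP z = 168.4, exactly 75 mm above the grasp height, so it is seated. I'll release, retreat and check.

```bash
python3 - <<'E'
from h import *
s=env.read_state()["tool_pos"]; set_gripper(50); env.hold(.2); env.move_l([s[0],s[1],330],rate=150)
env.reach([450,150,350],downx(np.pi/2)); env.hold(.5)
a=viewer.camera("top")[70:330,100:560];b=viewer.camera("side")[180:360,230:500]
b=cv2.resize(b,(460,307)); cv2.imwrite("pics/fin.png",np.vstack([a,b])); print(env.read_state()["time_s"],env.read_state()["force"])
E
```

```text
73.25 [-0.887 -0.385 -0.084]
```

View pics/fin.png

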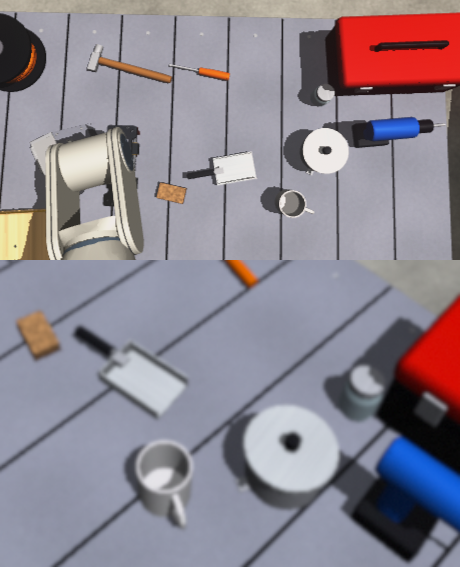

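The lid sits level on the tin at about (325,150) in the top crop. The scoop is empty and flat at (234,168), the bench is clear of blades, and the bystanders haven't moved. Handing in.

```bash
python3 -c "
from h import *
print(workorder.sign_off())"
```

```text
the job is handed in; nothing more can be done
None
```

The job is handed in at about 73 s: all three blades are in the used-blade box, all five glides are in the tin with its lid seated, the empty scoop is back flat on the bench, and everything else is where it was; sign-off returned no verdict.

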